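# Hold the stray game case over its free rack slot

### The arm

A 6-joint arm with a two-finger parallel gripper is mounted at the origin on the work surface. World frame = base frame: x ahead of the robot, y to its left, z up, the work surface at z = 0. Lengths are in m, angles in rad, forces in N, time in s.
With the tool pointing down it reaches from about 0.35 to 0.875 m from the base axis. Payload 4.2 kg.
Tool frame: the origin (TCP) lies on the centre line of the jaws, within the pads' length; the fingertips stand 17 mm ahead of it and the grasp point (between the pads) lies 2 mm behind it (env.tcp_to_tips is the distance from the TCP to the fingertips, in m); x points along the fingers, y is the direction in which the jaws open and shut, and the axes are right-handed (so a half turn about x gives the same grasp; the last joint's range is limited). The gripper opens to 85 mm and grips with 20 to 120 N. Pads are 22 mm wide; open, the fingers measure 114 mm over their backs; the gripper's body (76 mm by 85 mm) begins 54 mm behind the grasp point. The pads swing forward as they close: fully open they stand 13 mm farther back than shut.
Start: joints at [1.36, 0.385, 0.008, 0, -1.194, -0.259], TCP at [0.283, 0.557, 0.248] pointing down, gripper open.
Joint ranges: [-3.14, 3.14], [-1.21, 2.06], [-1.07, 1.41], [-3.16, 2.05], [-2.99, -0.16], [-3.1, 3.1]. Speed limits (rad/s): [2.79, 2.79, 3.14, 3.14, 3.14, 3.14].

### API

Orientations are given as a unit quaternion [w, x, y, z].
In Python, from rig import env gives the robot as it stands.
- The arm moves only by the tool drive_tool, never from a script. Its argument "deltas" is a list of rows, each an object of numbers: "x", "y", "z": the shift along the tool's x, y, z in mm; "roll": the turn about the tool's x in degrees. In form: [{"x": .., "y": .., "z": .., "roll": ..}, ...]. A call has 1 to 20 rows; each row is the pose to reach, as a shift and turn from the pose measured when the call began, along the tool's axes at that moment; what a row does not reach only later rows make up. A row lasts 1/12 s, in which the tool goes at most 41.7 mm and 7.16 degrees, less where a joint would pass 70% of its speed; a pose out of reach is approached as far as the arm can. A call with a gripper value outside its range is refused whole. "claw" is the finger opening in mm, from 0 to 85.4, set as the call begins (left out, the last holds). The fingers move at their own pace and stop on an object; the grip force is fixed at half the most. Time passes only in rows, so rows that repeat a pose let the fingers close. It gives the time, the measured TCP pose, the force and the opening at its end, in the units of the state.
- env.sense(): the state, without advancing time (a new reading comes with each control period).
- env.read_camera(name): name is "scene" or "top"; returns (picture, depth): 384x512x3 uint8, red, green, blue; 384x512 float32, m along the optical axis (not along the pixel's ray), 0 where there is no reading.
- env.camera_params(name): a dict with "vertical_fov" (degrees; the focal length in pixels is half the picture's height over the tangent of half this angle, whatever the lens; pixels are square), "cx", "cy" (the principal point, pixels), "dist" ([k1, k2, p1, p2, k3] as OpenCV has them; the pictures are not rectified), "cam_to_world" (4x4, takes a point from camera to world coordinates). Camera axes: x right, y down, z forward; pixel columns grow to the right and rows downward; lengths in m; the calibration is good to about 2 mm. A picture is of the moment at which its call begins. camera_params takes no time and is no camera call.
- env.close_job(): hands the job in, once; it reports no verdict.
The state is a dict: "t": time; "qpos": joint angles; "dq": joint speeds; "joint_efforts": joint torques, N m; "eef_pos": TCP position; "tcp_rot": TCP orientation; "force": force on the tool from outside, world axes, zero at the start; "ft_torque": the same for the moment, N m; "opening": finger opening in m.
Only numpy, scipy, OpenCV 4.12 (cv2) and the standard library are available. Lean on these libraries where they do the work, as an engineer would, in place of code of your own. Each camera call takes 0.05 s, during which the arm holds its last target. There are 200 camera calls.

### The job

One game case stands apart in the phone stand: lift it out, carry it over the glass tumbler, and hold it upright just above the rack's empty slot, centred and lined up so that it could be lowered straight in, with its lower edge about a finger's width (roughly 15 mm) above the tops of the rack's dividers. Do not let it touch the rack or the cases already in it, and leave everything else where it is. Finish while still holding the case there, motionless in the gripper, so that I can check the fit before it goes in.

Things in the scene. Friction and masses are not known exactly. Their poses are not given: they have to be found in the camera images.
- game_case: the plastic game case to be moved, a plain grey flat box with a paper sleeve, 190 mm long (its x axis), 14 mm thick (y), 135 mm tall (z up), about 0.11 kg; origin at the centre of its underside. At the start it stands upright on its long edge in the phone stand's groove, which it overhangs by 50 mm at each end; its top edge is then 147 mm above the console top. Either end may face either way in the slot
- phone_stand: dark hard silicone phone stand fixed to the console, foot 90 mm (x, along the groove) by 76 mm (y), open-ended groove 18 mm wide with its floor 12 mm above the console; the wall on its -y side rises to 37 mm, the back on its +y side to 60 mm above the console; origin at the centre of its underside, z up. It may stand to the robot's left or right, turned
- rack: light wooden rack fixed to the console, foot 170 mm (x, along the slots) by 172 mm (y) and 12 mm thick, with five parallel dividers 160 mm long whose flat tops are 55 mm above the console, making four slots 38 mm apart centre to centre (at y = -57, -19, 19 and 57 mm); each slot is 18 mm wide below 40 mm and 24 mm wide at its mouth. Three slots hold cases, one is empty. Origin at the centre of its underside, z up. It stands on the other side of the tumbler from the phone stand
- free_slot: thin cork strip 150 x 15 x 1 mm on the floor of the empty slot, 12 mm above the console; origin at the centre of its underside, x along the slot, z up
- slot_mouth (a point): centre of the mouth of the empty slot, level with the divider tops (55 mm above the console); x along the slot, y across it, z up
- tumbler: clear glass tumbler, 76 mm across the rim, 90 mm tall, standing loose between the phone stand and the rack; origin at the centre of its underside
- key_dish: round steel dish with keys, 110 mm across, 22 mm tall, loose; origin at the centre of its underside
- remote: white remote control lying flat, 160 mm (x) x 44 mm (y) x 18 mm, loose; origin at the centre of its underside
- rack_case_a: one of the three identical cases standing upright in the rack, loose in its slot, 190 mm long (its x axis), 14 mm thick (y), 135 mm tall (z up); origin at the centre of its underside, tops 147 mm above the console
- rack_case_b: one of the three identical cases standing upright in the rack, loose in its slot, 190 mm long (its x axis), 14 mm thick (y), 135 mm tall (z up); origin at the centre of its underside, tops 147 mm above the console
- rack_case_c: one of the three identical cases standing upright in the rack, loose in its slot, 190 mm long (its x axis), 14 mm thick (y), 135 mm tall (z up); origin at the centre of its underside, tops 147 mm above the console
Mind the look-alikes: they are no part of the job. What is meant by the rack is not orange, and is the smaller of those in its own colour.

How it is judged:
By the outcome, as a careful person would: the job done as asked, in the order asked, and still so for the second after the job is handed in, while the arm keeps its last pose, push and grip.
It also fails if it takes over 48 s, if anything falls off the work surface, if the arm or the gripper's body presses on something with over 40 N, if the wrist force passes 120 N, or if a joint passes its speed limit or range.

## Working session

There is one attempt and no reset: what is moved stays moved. The work goes in short steps, Python scripts to look and compute and a tool call to move; the robot and the scene stay as the last step left them, time stands still between calls to the robot, and variables do not carry over. Pictures are saved under pics/ and viewed, about 8 in all and at most 12, crops included, and the job is handed in when it is done.

Besides the shell and the picture viewer there is one more tool, called after ">>>" as name(argument=value, ...) on one line, values as JSON. drive_tool: Moves the arm, as the interface text tells. Its arguments: {"type":"object","properties":{"deltas":{"type":"array","items":{"type":"object","properties":{"x":{"type":"number"},"y":{"type":"number"},"z":{"type":"number"},"roll":{"type":"number"}}}},"claw":{"type":"number"}},"required":["deltas"]}

```bash
mkdir -p pics; ls
cat > h.py <<'E'
import numpy as np, cv2, os
from rig import env
def save(tag):
    out={}
    for n in ("scene","top"):
        p,d=env.read_camera(n); np.savez(f"{tag}_{n}.npz",p=p,d=d)
        cv2.imwrite(f"pics/{tag}_{n}.png",p[:,:,::-1]); out[n]=(p,d)
    return out
def cam(n):
    c=env.camera_params(n); f=192/np.tan(np.radians(c["vertical_fov"])/2)
    return np.array([[f,0,c["cx"]],[0,f,c["cy"]],[0,0,1]]),np.array(c["dist"],float),np.array(c["cam_to_world"])
def world(n,d):
    K,D,T=cam(n); v,u=np.mgrid[:384,:512]
    q=cv2.undistortPoints(np.stack([u,v],-1).reshape(-1,1,2).astype(float),K,D).reshape(384,512,2)
    P=np.concatenate([q*d[...,None],d[...,None]],-1)@T[:3,:3].T+T[:3,3]
    P[d<=0]=np.nan; return P
def ray(n,uv,z):
    K,D,T=cam(n); q=cv2.undistortPoints(np.array(uv,float).reshape(-1,1,2),K,D).reshape(-1,2)
    r=np.c_[q,np.ones(len(q))]@T[:3,:3].T; o=T[:3,3]
    return o+r*((z-o[2])/r[:,2])[:,None]
E
python3 - <<'E'
from h import *
save("a"); s=env.sense()
print({k:np.round(v,3) for k,v in s.items()})
for n in("scene","top"): print(np.round(cam(n)[2],3), cam(n)[0][0,0])
E
```

```text
pics
{'t': np.float64(0.1), 'qpos': array([ 1.36 ,  0.385,  0.007, -0.   , -1.194, -0.259]), 'dq': array([-0.   , -0.002,  0.004,  0.002, -0.001,  0.   ]), 'joint_efforts': array([-0.0000e+00, -3.9332e+01,  1.8893e+01,  4.1980e+00, -3.0000e-03,
        0.0000e+00]), 'eef_pos': array([0.283, 0.557, 0.247]), 'tcp_rot': array([ 0.164, -0.688,  0.165,  0.688]), 'force': array([-0.175,  0.271, -0.306]), 'ft_torque': array([-0.007, -0.003,  0.02 ]), 'opening': np.float64(0.085)}
[[-0.819  0.303 -0.487  0.994]
 [ 0.574  0.451 -0.684  0.698]
 [ 0.013 -0.84  -0.543  0.599]
 [ 0.     0.     0.     1.   ]] 347.7898688319523
[[ 0.024 -0.995  0.098  0.393]
 [-1.    -0.025 -0.     0.04 ]
 [ 0.003 -0.098 -0.995  1.352]
 [ 0.     0.     0.     1.   ]] 430.7460008212073
```

View pics/a_top.png

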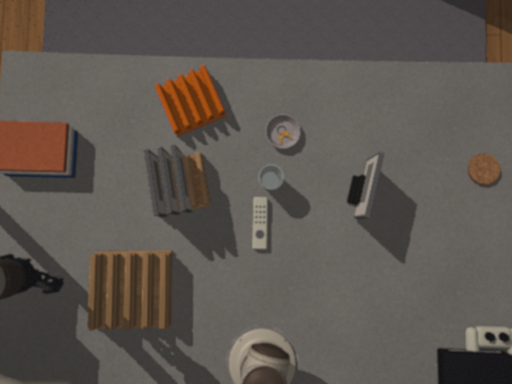

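View pics/a_scene.png

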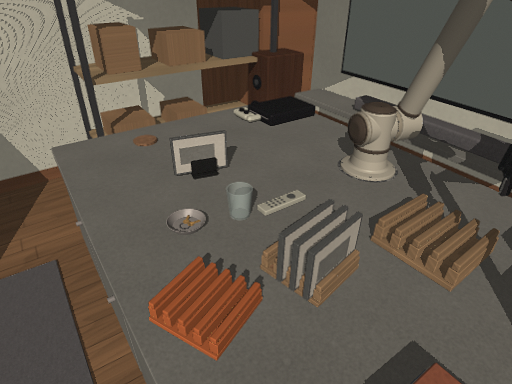

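The top view shows the case in the stand at about (368,185), the tumbler at (271,177), and the natural-wood rack at (177,182). Three cases fill the rack's left slots, so the empty slot is the right-hand one, at about u=197. The decoys are the orange rack and the larger wooden rack. Next I'll measure.

Run:
```python
from h import *
d={n:np.load(f"a_{n}.npz") for n in("scene","top")}
def rect(P,name):
    r=cv2.minAreaRect((P[:,:2]*1000).astype(np.float32)); print(name,len(P),np.round(r[0],1),np.round(r[1],1),round(r[2],2),"zmed",round(np.median(P[:,2])*1000,1))
for n in("top","scene"):
    P=world(n,d[n]["d"]); z=P[...,2]
    print(n,"table z",np.round(np.nanpercentile(z[(np.abs(z)<.02)],[5,50,95]),4))
    for lo,hi,nm in((.139,.156,"casetops"),(.047,.063,"dividers"),(.082,.097,"rim")):
        m=((z>lo)&(z<hi)).astype(np.uint8)
        k,L,S,C=cv2.connectedComponentsWithStats(m)
        for i in range(1,k):
            if S[i,4]<15: continue
            Q=P[L==i]
            c=Q.mean(0)
            if not(.3<c[0]<.85 and -.45<c[1]<.5): continue
            rect(Q,nm+str(S[i,:4]))
p=d["top"]["p"]; D=d["top"]["d"]
cv2.imwrite("pics/crop.png",np.hstack([cv2.resize(p[130:230,u:u+100][:,:,::-1],None,fx=4,fy=4,interpolation=cv2.INTER_CUBIC) for u in(130,320)]))
```

```text
top table z [-0.0049 -0.0001  0.0071]
casetops[170 144  16  67] 359 [536.7 254. ] [189.6  14.7] 11.48 zmed 146.4
casetops[157 147  15  66] 368 [529.3 291.2] [188.7  15.1] 11.33 zmed 146.5
casetops[143 149  16  67] 373 [521.7 328.2] [188.8  15.2] 11.48 zmed 146.8
casetops[364 152  20  66] 378 [ 530.4 -299.3] [ 16.4 189.5] 77.04 zmed 146.0
dividers[200  65  24  47] 231 [826.1 176.5] [158.6  15.8] 26.27 zmed 54.4
dividers[189  70  24  48] 231 [809.5 210.7] [160.5  15.6] 25.5 zmed 53.5
dividers[177  74  24  48] 228 [794.9 245.6] [157.   13.9] 24.52 zmed 53.8
dividers[166  79  23  48] 225 [779.2 280.2] [158.3  14.1] 24.49 zmed 54.5
dividers[155  84  23  48] 231 [763.2 314.3] [157.5  13.9] 24.54 zmed 54.1
dividers[196 152  13  52] 243 [548.3 196. ] [159.2  14.2] 11.38 zmed 54.7
dividers[183 154  14  52] 262 [540.9 234.6] [159.1  17.7] 11.31 zmed 54.4
dividers[170 157  10  52] 83 [530.7 279.6] [157.2   9.6] 11.17 zmed 53.9
dividers[354 157  18  61] 213 [ 532.9 -285.1] [ 17.8 186.7] 77.18 zmed 57.5
dividers[262 168  20  12] 29 [570.3 -18.7] [61.1 26.1] 72.19 zmed 56.0
dividers[158 176   4  1
[... 1305 characters left out ...]
ders[277 260  29  21] 175 [609.1 292.9] [39.2 63.7] 9.38 zmed 54.6
dividers[163 263  54  52] 508 [814.7 209.9] [158.9  16.7] 24.79 zmed 54.8
dividers[177 269  54  56] 538 [798.8 244.4] [159.4  15.8] 24.41 zmed 54.8
dividers[193 276  52  58] 562 [783.4 279. ] [158.8  15.4] 24.39 zmed 54.9
dividers[210 282  51  61] 582 [767.5 314.1] [158.5  14.9] 24.43 zmed 55.1
rim[172 145  55  13] 227 [ 534.2 -293.4] [ 10.6 188.2] 75.88 zmed 90.0
rim[227 182  26  16] 176 [553.4 -10.5] [74.5 71. ] 58.71 zmed 88.0
rim[305 233  54  45] 229 [524.7 333.7] [191.2  14. ] 7.12 zmed 89.5
rim[278 248  15  12] 73 [616.1 275.1] [11.7 35.1] 79.39 zmed 89.8
rim[290 257  17  12] 77 [608.1 310.6] [13.7 39.9] 79.47 zmed 89.9
```

View pics/crop.png

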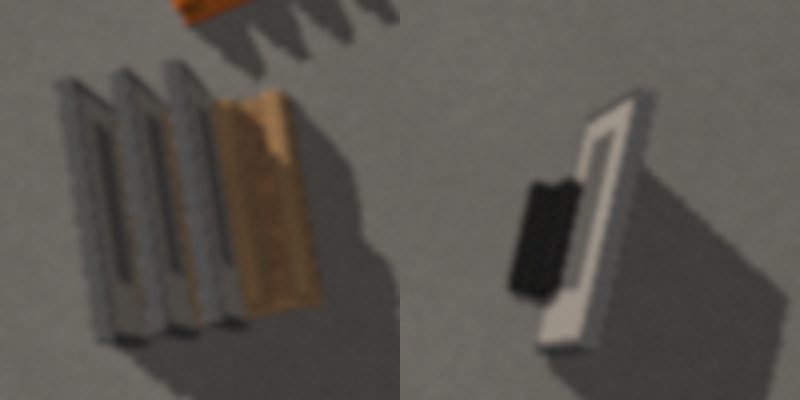

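```bash
cat >> h.py <<'E'
from scipy.spatial.transform import Rotation as Ro
def plan(pos,yawdeg,s=None):
    "tool-axes shift (mm) and roll (deg) to put TCP at pos (mm) with jaw axis y along yawdeg (mod 180)"
    s=s or env.sense(); q=s["tcp_rot"]; R=Ro.from_quat([*q[1:],q[0]]).as_matrix()
    yaw=np.degrees(np.arctan2(R[1,1],R[0,1])); dy=(yawdeg-yaw+90)%180-90
    print("t",round(s["t"],2),"tcp",np.round(s["eef_pos"]*1000,1),"toolx",np.round(R[:,0],4),"yaw_y",round(yaw,2),"F",np.round(s["force"],1),"open",round(s["opening"]*1000,1),"q",np.round(s["qpos"],2))
    print("delta",np.round(R.T@(np.array(pos)-s["eef_pos"]*1000),1),"roll",round(-dy,2))
E
python3 -c "
from h import *
plan([531,-299.5,230],76.8)"
```

```text
t 0.1 tcp [282.7 556.9 247.3] toolx [-8.0e-04 -1.8e-03 -1.0e+00] yaw_y -116.92 F [-0.2  0.3 -0.3] open 85.4 q [ 1.36  0.39  0.01 -0.   -1.19 -0.26]
delta [  18.7  651.1 -609.1] roll -13.72
```

>>> drive_tool(deltas=[{"x": 0,"y": 29,"z": -27,"roll": -1},{"x": 0,"y": 57,"z": -53,"roll": -2},{"x": 0,"y": 85,"z": -80,"roll": -3},{"x": 0,"y": 114,"z": -107,"roll": -4},{"x": 0,"y": 142,"z": -133,"roll": -5},{"x": 0,"y": 170,"z": -160,"roll": -6},{"x": 0,"y": 199,"z": -187,"roll": -7},{"x": 0,"y": 227,"z": -213,"roll": -8},{"x": 0,"y": 256,"z": -240,"roll": -9},{"x": 0,"y": 284,"z": -267,"roll": -10},{"x": 0,"y": 312,"z": -293,"roll": -11},{"x": 0,"y": 341,"z": -320,"roll": -12},{"x": 0,"y": 369,"z": -347,"roll": -13},{"x": 0,"y": 398,"z": -373,"roll": -13.7},{"x": 0,"y": 426,"z": -400,"roll": -13.7},{"x": 0,"y": 454,"z": -427,"roll": -13.7},{"x": 0,"y": 483,"z": -453,"roll": -13.7},{"x": 0,"y": 511,"z": -480,"roll": -13.7},{"x": 0,"y": 540,"z": -507,"roll": -13.7},{"x": 0,"y": 560,"z": -526,"roll": -13.7}])

```text
t: 1.77
eef_pos: [0.4982, -0.1835, 0.248]
tcp_rot: [0.081, -0.702, 0.083, 0.703]
force: [0.5, 1.1, 0.8]
opening: 0.0856
```

```bash
python3 -c "
from h import *
plan([531,-299.5,220],76.8)"
```

```text
t 1.77 tcp [ 498.2 -183.5  248. ] toolx [-0.0016 -0.0019 -1.    ] yaw_y -103.33 F [0.5 1.1 0.8] open 85.6 q [-0.05  0.23 -0.22  0.   -1.12  1.38]
delta [ 28.1 105.3 -58.7] roll -0.13
```

>>> drive_tool(deltas=[{"x": 0,"y": 25,"z": -14},{"x": 7,"y": 50,"z": -28},{"x": 14,"y": 75,"z": -42},{"x": 20,"y": 95,"z": -53},{"x": 28,"y": 105.3,"z": -58.7},{"x": 28,"y": 105.3,"z": -58.7},{"x": 28,"y": 105.3,"z": -58.7},{"x": 28,"y": 105.3,"z": -58.7}])

```text
invalid input at $.deltas[0]: expected keys x, y, z, roll
```

Run:
```python
from h import *
plan([531,-299.5,124],76.8)
o=save("b")
for n in o:
    P=world(n,o[n][1]); z=P[...,2]
    m=(np.abs(P[...,0]-.53)<.15)&(np.abs(P[...,1]+.3)<.1)
    for lo,hi in((.138,.155),(.17,.235)):
        Q=P[m&(z>lo)&(z<hi)]
        if len(Q)<10: continue
        r=cv2.minAreaRect((Q[:,:2]*1000).astype(np.float32)); print(n,lo,len(Q),np.round(r[0],1),np.round(r[1],1),r[2],np.median(Q[:,2]))
p=o["scene"][0][60:200,110:290]; cv2.imwrite("pics/b_crop.png",cv2.resize(p[:,:,::-1],None,fx=4,fy=4,interpolation=cv2.INTER_CUBIC))
```

```text
t 1.77 tcp [ 498.2 -183.5  248. ] toolx [-0.0016 -0.0019 -1.    ] yaw_y -103.33 F [0.5 1.1 0.8] open 85.6 q [-0.05  0.23 -0.22  0.   -1.12  1.38]
delta [124.1 105.  -58.8] roll -0.13
scene 0.138 250 [ 532.5 -299.4] [ 20.6 190.1] 77.07366943359375 0.14537554138678477
top 0.138 89 [ 459.9 -283.1] [14.3 43.3] 77.11100769042969 0.1456015680947591
```

View pics/b_crop.png

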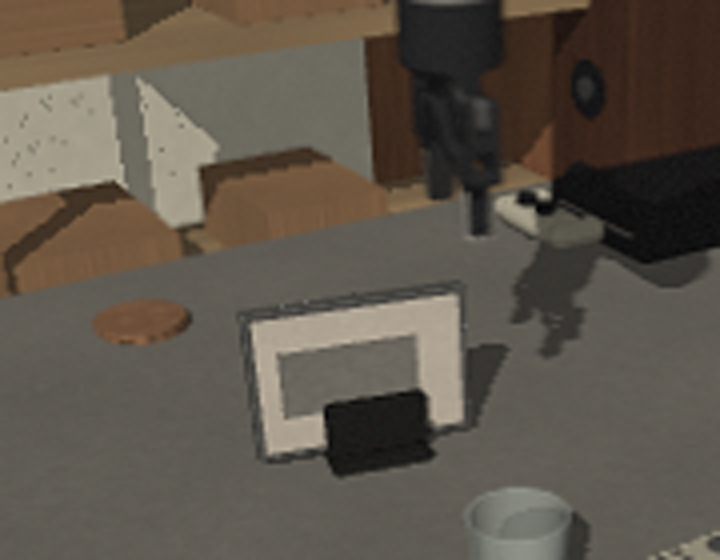

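The move was refused because every row needs all four keys. The crop shows the case upright in the stand, at about (355,370). The gripper is still well short of it. I'm resending the approach.

>>> drive_tool(deltas=[{"x": 0,"y": 25,"z": -14,"roll": 0},{"x": 7,"y": 50,"z": -28,"roll": 0},{"x": 14,"y": 75,"z": -42,"roll": 0},{"x": 20,"y": 95,"z": -53,"roll": 0},{"x": 28,"y": 105,"z": -58.7,"roll": 0},{"x": 28,"y": 105,"z": -58.7,"roll": 0},{"x": 28,"y": 105,"z": -58.7,"roll": 0},{"x": 28,"y": 105,"z": -58.7,"roll": 0}])

```text
t: 2.53
eef_pos: [0.5308, -0.2988, 0.2197]
tcp_rot: [0.082, -0.701, 0.084, 0.703]
force: [-0.5, -0.4, -0.4]
opening: 0.0855
```

Run:
```python
from h import *
plan([531,-299.5,124],76.8)
```

```text
t 2.53 tcp [ 530.8 -298.8  219.7] toolx [-0.0027 -0.0019 -1.    ] yaw_y -103.47 F [-0.5 -0.4 -0.4] open 85.5 q [-0.25  0.38 -0.08  0.   -1.12  1.58]
delta [95.7  0.4 -0.6] roll -0.27
```

>>> drive_tool(deltas=[{"x": 20,"y": 0,"z": 0,"roll": 0},{"x": 42,"y": 0,"z": 0,"roll": 0},{"x": 64,"y": 0,"z": 0,"roll": 0},{"x": 82,"y": 0,"z": 0,"roll": 0},{"x": 92,"y": 0,"z": 0,"roll": 0},{"x": 96,"y": 0,"z": 0,"roll": 0},{"x": 96,"y": 0,"z": 0,"roll": 0},{"x": 96,"y": 0,"z": 0,"roll": 0}])

```text
t: 3.2
eef_pos: [0.5313, -0.2989, 0.1249]
tcp_rot: [0.082, -0.702, 0.084, 0.702]
force: [0.0, -0.8, -0.1]
opening: 0.0853
```

>>> drive_tool(claw=5, deltas=[{"x": 0,"y": 0,"z": 0,"roll": 0},{"x": 0,"y": 0,"z": 0,"roll": 0},{"x": 0,"y": 0,"z": 0,"roll": 0},{"x": 0,"y": 0,"z": 0,"roll": 0},{"x": 0,"y": 0,"z": 0,"roll": 0},{"x": 0,"y": 0,"z": 0,"roll": 0},{"x": 0,"y": 0,"z": 0,"roll": 0},{"x": 0,"y": 0,"z": 0,"roll": 0},{"x": 0,"y": 0,"z": 0,"roll": 0},{"x": 0,"y": 0,"z": 0,"roll": 0}])

```text
t: 4.03
eef_pos: [0.5314, -0.2991, 0.1251]
tcp_rot: [0.081, -0.702, 0.084, 0.702]
force: [-0.3, -0.8, 1.7]
opening: 0.0136
```

Run:
```python
from h import *
plan([531,-299.5,290],76.8)
```

```text
t 4.03 tcp [ 531.4 -299.1  125.1] toolx [-6.0e-04 -3.1e-03 -1.0e+00] yaw_y -103.41 F [-0.3 -0.8  1.7] open 13.6 q [-0.25  0.47 -0.19  0.   -0.91  1.58]
delta [-164.9    1.     0.2] roll -0.21
```

>>> drive_tool(deltas=[{"x": -3,"y": 0,"z": 0,"roll": 0},{"x": -8,"y": 0,"z": 0,"roll": 0},{"x": -16,"y": 0,"z": 0,"roll": 0},{"x": -26,"y": 0,"z": 0,"roll": 0},{"x": -38,"y": 0,"z": 0,"roll": 0},{"x": -51,"y": 0,"z": 0,"roll": 0},{"x": -65,"y": 0,"z": 0,"roll": 0},{"x": -80,"y": 0,"z": 0,"roll": 0},{"x": -95,"y": 0,"z": 0,"roll": 0},{"x": -110,"y": 0,"z": 0,"roll": 0},{"x": -125,"y": 0,"z": 0,"roll": 0},{"x": -138,"y": 0,"z": 0,"roll": 0},{"x": -148,"y": 0,"z": 0,"roll": 0},{"x": -155,"y": 0,"z": 0,"roll": 0},{"x": -158,"y": 0,"z": 0,"roll": 0},{"x": -158,"y": 0,"z": 0,"roll": 0}])

```text
t: 5.37
eef_pos: [0.5316, -0.2985, 0.2839]
tcp_rot: [-0.081, 0.703, -0.084, -0.702]
force: [0.1, 0.1, -2.1]
opening: 0.0135
```

Run:
```python
from h import *
o=save("c")
plan([552,-12,283],90)
plan([544.5,215.5,283],101.4)
# held case top in scene view, lower edge via face
P=world("scene",o["scene"][1]); z=P[...,2]
m=(np.abs(P[...,0]-.53)<.16)&(np.abs(P[...,1]+.3)<.03)
for lo,hi in((.3,.325),(.295,.31),(.2,.22),(.17,.18),(.14,.165)):
    Q=P[m&(z>lo)&(z<hi)]
    if len(Q)>5:
        r=cv2.minAreaRect((Q[:,:2]*1000).astype(np.float32)); print(lo,len(Q),np.round(r[0],1),np.round(r[1],1),r[2],Q[:,2].min(),Q[:,2].max())
p=o["scene"][0][20:180,110:290]; cv2.imwrite("pics/c_crop.png",cv2.resize(p[:,:,::-1],None,fx=3.5,fy=3.5,interpolation=cv2.INTER_CUBIC))
```

```text
t 5.47 tcp [ 531.2 -298.3  282.4] toolx [-0.0017 -0.0024 -1.    ] yaw_y -103.42 F [-0.3 -1.3 -1. ] open 13.1 q [-0.25  0.34  0.02  0.   -1.26  1.58]
delta [  -1.3 -283.4   46.2] roll -13.42
t 5.47 tcp [ 531.2 -298.3  282.4] toolx [-0.0017 -0.0024 -1.    ] yaw_y -103.42 F [-0.3 -1.3 -1. ] open 13.1 q [-0.25  0.34  0.02  0.   -1.26  1.58]
delta [  -1.8 -502.9  106.3] roll -24.82
0.3 204 [ 535.1 -294.2] [ 58.8 179.6] 62.34706115722656 0.3001506490472349 0.32451663349568605
0.295 280 [ 534.2 -293. ] [ 41.7 187.4] 69.8024673461914 0.2950176623126885 0.3096165580841821
0.2 345 [ 534.9 -292.5] [ 11.5 190.6] 76.19815826416016 0.2000775715438186 0.21997561121482023
0.17 125 [ 535.5 -293.1] [ 10.2 189.5] 76.81942749023438 0.17081970741832359 0.17989939220192225
```

View pics/c_crop.png

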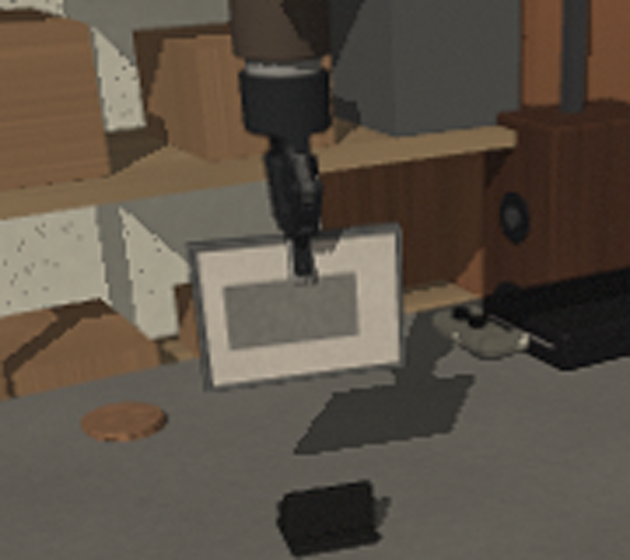

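The case is out, level, and centred in the jaws; the crop shows it clear of the stand at about (300,300). Now I'll carry it over the tumbler.

>>> drive_tool(deltas=[{"x": -3,"y": -4,"z": 1,"roll": 0},{"x": -6,"y": -12,"z": 2,"roll": -0.5},{"x": -8,"y": -24,"z": 4,"roll": -1},{"x": -10,"y": -40,"z": 7,"roll": -2},{"x": -10,"y": -58,"z": 10,"roll": -3},{"x": -10,"y": -77,"z": 13,"roll": -4},{"x": -10,"y": -97,"z": 16,"roll": -5},{"x": -10,"y": -117,"z": 19,"roll": -6},{"x": -10,"y": -137,"z": 22,"roll": -7},{"x": -10,"y": -157,"z": 26,"roll": -8},{"x": -10,"y": -177,"z": 29,"roll": -9},{"x": -10,"y": -197,"z": 32,"roll": -10},{"x": -10,"y": -217,"z": 35,"roll": -11},{"x": -10,"y": -235,"z": 38,"roll": -12},{"x": -10,"y": -251,"z": 41,"roll": -12.5},{"x": -10,"y": -264,"z": 43,"roll": -13},{"x": -10,"y": -274,"z": 45,"roll": -13.4},{"x": -10,"y": -280,"z": 46,"roll": -13.4},{"x": -10,"y": -283,"z": 46,"roll": -13.4}])

```text
t: 7.05
eef_pos: [0.552, -0.0114, 0.2918]
tcp_rot: [-0.001, -0.706, 0.001, 0.708]
force: [0.4, -0.6, -1.0]
opening: 0.0133
```

Run:
```python
from h import *
plan([544.5,215.3,290],101.4)
```

```text
t 7.05 tcp [552.  -11.4 291.8] toolx [-0.0017 -0.0023 -1.    ] yaw_y -89.96 F [ 0.4 -0.6 -1. ] open 13.3 q [ 0.27  0.23 -0.1   0.   -1.24  1.3 ]
delta [   1.3 -226.7    7.4] roll -11.36
```

>>> drive_tool(deltas=[{"x": 0,"y": -4,"z": 0,"roll": -0.5},{"x": 0,"y": -12,"z": 0,"roll": -1},{"x": 0,"y": -24,"z": 1,"roll": -2},{"x": 0,"y": -40,"z": 1,"roll": -3},{"x": 0,"y": -58,"z": 2,"roll": -4},{"x": 0,"y": -77,"z": 2,"roll": -5},{"x": 0,"y": -97,"z": 3,"roll": -6},{"x": 0,"y": -117,"z": 4,"roll": -7},{"x": 0,"y": -137,"z": 4,"roll": -8},{"x": 0,"y": -157,"z": 5,"roll": -9},{"x": 0,"y": -175,"z": 6,"roll": -10},{"x": 0,"y": -192,"z": 6,"roll": -11},{"x": 0,"y": -207,"z": 7,"roll": -11.4},{"x": 0,"y": -218,"z": 7,"roll": -11.4},{"x": 0,"y": -225,"z": 7.4,"roll": -11.4},{"x": 0,"y": -226.7,"z": 7.4,"roll": -11.4},{"x": 0,"y": -226.7,"z": 7.4,"roll": -11.4},{"x": 0,"y": -226.7,"z": 7.4,"roll": -11.4}])

```text
t: 8.55
eef_pos: [0.5445, 0.2148, 0.2912]
tcp_rot: [-0.071, -0.703, -0.069, 0.704]
force: [-0.2, -0.5, 0.3]
opening: 0.0133
```

Run:
```python
from h import *
o=save("d")
plan([544.5,215.3,198],101.4)
A=np.array([.5445,.2153]); a=np.radians(11.4); e=np.array([np.cos(a),np.sin(a)]); nrm=np.array([-e[1],e[0]])
for n in o:
    P=world(n,o[n][1]); L=(P[...,:2]-A)@e*1000; N=(P[...,:2]-A)@nrm*1000; z=P[...,2]*1000
    print(n)
    for lo,hi in ((50,60),(185,200),(200,230),(230,260),(260,290),(290,305),(306,322)):
        m=(np.abs(N)<(28 if lo<100 else 20))&(np.abs(L)<110)&(z>lo)&(z<hi)
        if m.sum()<8: continue
        f=np.polyfit(L[m],N[m],1)
        print(lo,m.sum(),"L",np.round(np.percentile(L[m],[0,1,99,100]),1),"N",np.round(np.percentile(N[m],[1,20,50,80,99]),1),"slope deg",round(np.degrees(np.arctan(f[0])),2),"z",np.round(np.percentile(z[m],[1,99]),1))
```

```text
t 8.65 tcp [544.5 214.5 291.3] toolx [-0.0018 -0.0024 -1.    ] yaw_y -78.62 F [ 0.4 -0.3 -1. ] open 13.4 q [ 0.65  0.29 -0.02  0.   -1.26  1.12]
delta [93.3 -0.9 -0.3] roll -0.02
scene
50 101 L [30.2 31.7 81.2 82.2] N [-25.2 -20.9 -16.4 -12.3  17.2] slope deg 12.01 z [50.2 57.5]
185 303 L [-90.  -88.7  96.2  97.2] N [-5.7  5.1  6.3  7.   8.3] slope deg -0.44 z [185.3 199.9]
200 643 L [-92.3 -89.6  96.2  96.6] N [-4.7  5.2  6.7  7.5  8.8] slope deg -0.18 z [200.3 229.5]
230 700 L [-93.7 -89.4  96.5  97.2] N [-4.9  5.5  6.9  7.8  8.8] slope deg -0.16 z [230.4 259.7]
260 720 L [-93.5 -89.4  96.6  97.3] N [-4.4  5.7  7.1  8.2 18.3] slope deg -0.29 z [260.2 289.7]
290 357 L [-94.8 -91.1  96.4  97.2] N [-3.7  6.   7.5  8.7 19.3] slope deg -0.66 z [290.2 304.8]
306 363 L [-91.4 -83.2  96.3  96.7] N [-17.5  -4.3   4.9   7.8  19.6] slope deg 0.66 z [306.3 321.6]
top
50 175 L [-79.4 -78.7  77.6  79.3] N [-26.6 -23.9 -20.  -15.9 -13. ] slope deg -0.04 z [50.5 58.7]
185 35 L [-95.9 -95.8  88.8  91.1] N [-9.3 -9.1 -8.7 -6.  -0.7] slope deg 0.38 z [186.6 199.9]
200 60 L [-95.7 -95.7  91.1  93.4] N [-9.4 -9.  -8.7 -8.   2.4] slope deg 0.41 z [200.7 229.3]
230 66 L [-95.7 -95.7  89.9  91.2] N [-9.3 -8.9 -8.5 -8.   1.5] slope deg 0.13 z [230.4 259.6]
260 68 L [-95.7 -95.6  92.4  93.4] N [-14.9  -8.6  -8.3  -7.7   1.8] slope deg -0.02 z [260.6 289.1]
290 39 L [-95.5 -95.4  86.7  88.2] N [-10.4  -8.3  -7.9  -5.8   5.1] slope deg -0.94 z [290.6 304.8]
306 228 L [-95.3 -94.5  91.5  92.2] N [-8.1 -5.  -0.6  4.8  8.4] slope deg -0.64 z [307.2 317.5]
```

View pics/d_scene.png

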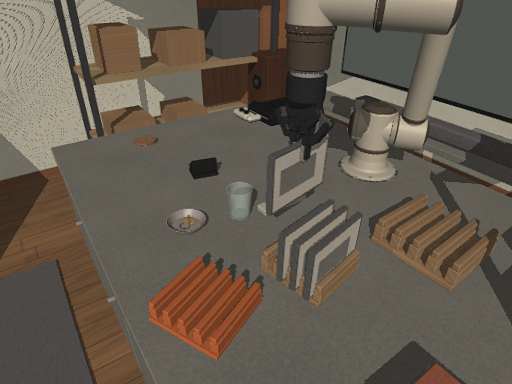

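The picture shows the case upright over the right-hand, empty slot at about (297,175), parallel to the racked cases, with tumbler and dish in place. Offsets are about 1 mm, so I'll lower it slowly and then check again.

>>> drive_tool(deltas=[{"x": 3,"y": 0,"z": 0,"roll": 0},{"x": 9,"y": 0,"z": 0,"roll": 0},{"x": 17,"y": 0,"z": 0,"roll": 0},{"x": 26,"y": 0,"z": 0,"roll": 0},{"x": 35,"y": 0,"z": 0,"roll": 0},{"x": 44,"y": 0,"z": 0,"roll": 0},{"x": 53,"y": 0,"z": 0,"roll": 0},{"x": 62,"y": 0,"z": 0,"roll": 0},{"x": 71,"y": 0,"z": 0,"roll": 0},{"x": 80,"y": 0,"z": 0,"roll": 0},{"x": 88,"y": 0,"z": 0,"roll": 0},{"x": 95,"y": 0,"z": 0,"roll": 0},{"x": 100,"y": 0,"z": 0,"roll": 0},{"x": 104,"y": 0,"z": 0,"roll": 0},{"x": 106,"y": 0,"z": 0,"roll": 0},{"x": 107,"y": 0,"z": 0,"roll": 0},{"x": 107,"y": 0,"z": 0,"roll": 0},{"x": 107,"y": 0,"z": 0,"roll": 0}])

```text
t: 10.15
eef_pos: [0.5446, 0.2144, 0.1847]
tcp_rot: [-0.071, -0.703, -0.069, 0.704]
force: [-0.7, 0.7, -0.6]
opening: 0.013
```

```bash
cat > chk.py <<'E'
import sys; from h import *
o=save(sys.argv[1])
plan([544.5,215.3,183],101.4)
A=np.array([.5445,.2153]); a=np.radians(11.4); e=np.array([np.cos(a),np.sin(a)]); nrm=np.array([-e[1],e[0]])
for n in o:
    P=world(n,o[n][1]); L=(P[...,:2]-A)@e*1000; N=(P[...,:2]-A)@nrm*1000; z=P[...,2]*1000
    print(n)
    for lo,hi in ((50,60),(62,90),(90,120),(120,150),(150,180),(198,213)):
        m=(N<(20 if lo>60 else 28))&(N>(-12 if lo>60 else -28))&(np.abs(L)<110)&(z>lo)&(z<hi)
        if lo>190: m&=np.abs(L)>45
        if m.sum()<8: continue
        f=np.polyfit(L[m],N[m],1)
        print(lo,m.sum(),"L",np.round(np.percentile(L[m],[0,1,99,100]),1),"N",np.round(np.percentile(N[m],[1,20,50,80,99]),1),"slope",round(np.degrees(np.arctan(f[0])),2),"z",np.round(np.percentile(z[m],[1,50,99]),1),
          "z ends",np.round([np.median(z[m&(L<-45)]),np.median(z[m&(L>45)])],1))
t=o["top"][0][130:230,130:230]; s=o["scene"][0][130:305,230:370]
cv2.imwrite(f"pics/{sys.argv[1]}_crop.png",np.hstack([cv2.resize(t,(420,525),interpolation=2),cv2.resize(s,(420,525),interpolation=2)])[:,:,::-1][:, :800])
E
python3 chk.py e
```

```text
t 10.25 tcp [544.6 214.4 184.8] toolx [-9.0e-04 -1.9e-03 -1.0e+00] yaw_y -78.61 F [-0.8 -0.2 -1.1] open 13.2 q [ 0.65  0.37 -0.18  0.   -1.02  1.12]
delta [ 1.8 -0.9 -0.1] roll -0.01
scene
50 16 L [76.1 76.4 81.6 81.6] N [-25.  -20.    1.   16.7  20.1] slope -52.98 z [50.2 53.4 55.6] z ends [ nan 53.4]
62 78 L [64.1 65.8 96.6 97.1] N [-5.9  1.   6.   6.7  7.7] slope -12.58 z [71.8 81.5 89.8] z ends [ nan 81.5]
90 202 L [-91.4 -83.   97.2  97.7] N [-6.1  3.9  6.3  7.2  8.5] slope -0.95 z [ 90.9 111.8 119.9] z ends [117.2 106.5]
120 548 L [-91.7 -89.3  96.6  97.9] N [-3.9  5.1  6.9  7.6  8.6] slope -0.25 z [120.3 135.4 149.7] z ends [135.2 135.5]
150 552 L [-94.2 -88.4  96.6  97. ] N [-4.9  5.3  7.1  7.9 17.5] slope -0.27 z [150.4 165.  179.8] z ends [166.2 165.4]
198 171 L [-65.1 -57.5  96.3  96.8] N [-8.1 -2.5  3.4  7.2  8.5] slope 2.11 z [198.3 206.2 208. ] z ends [206.7 206. ]
top
50 167 L [-79.2 -78.   77.3  79.2] N [-26.5 -24.  -20.2 -15.8 -13.1] slope -0.2 z [50.2 54.1 59.1] z ends [54.6 53.7]
62 22 L [-95.5 -95.5  89.1  92.5] N [-9.4 -9.2 -9.  -8.8 -2.2] slope -0.15 z [68.7 81.3 88.8] z ends [81.1 78.8]
90 44 L [-96.  -95.8  89.   90.5] N [-9.6 -9.3 -9.  -8.5  4. ] slope 0.01 z [ 90.3 102.3 119. ] z ends [101.5 102.9]
120 53 L [-95.8 -95.7  91.6  93.1] N [-9.7 -9.2 -8.8 -8.4  0.2] slope 0.18 z [120.2 134.7 149.7] z ends [134.4 131.4]
150 47 L [-95.6 -95.4  90.8  91.7] N [-9.5 -8.9 -8.6 -8.2 -0.6] slope 0.62 z [151.4 167.5 179.9] z ends [167.6 164.2]
198 116 L [-95.6 -95.4  93.3  93.9] N [-8.2 -5.6 -1.3  2.8  5.7] slope -0.14 z [199.3 206.2 211. ] z ends [206.3 205.4]
  return _methods._mean(a, axis=axis, dtype=dtype,
  ret = ret.dtype.type(ret / rcount)
```

View pics/e_crop.png

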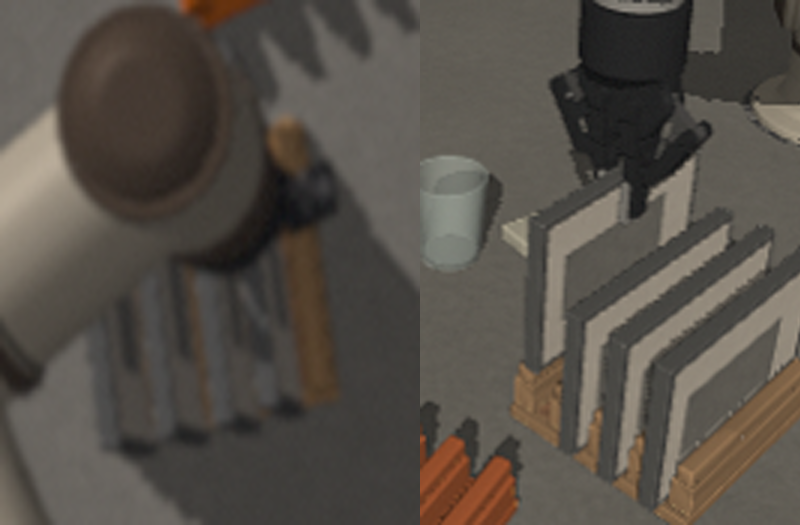

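The case is upright and parallel to the slot. It sits about 0.9 mm off-centre across the slot and 1.8 mm too high, so one small correction.

>>> drive_tool(deltas=[{"x": 0.6,"y": -0.3,"z": 0,"roll": 0},{"x": 1.2,"y": -0.6,"z": 0,"roll": 0},{"x": 1.8,"y": -0.9,"z": 0,"roll": 0},{"x": 1.8,"y": -0.9,"z": 0,"roll": 0},{"x": 1.8,"y": -0.9,"z": 0,"roll": 0},{"x": 1.8,"y": -0.9,"z": 0,"roll": 0},{"x": 1.8,"y": -0.9,"z": 0,"roll": 0},{"x": 1.8,"y": -0.9,"z": 0,"roll": 0},{"x": 1.8,"y": -0.9,"z": 0,"roll": 0},{"x": 1.8,"y": -0.9,"z": 0,"roll": 0}])

```text
t: 11.08
eef_pos: [0.5443, 0.2153, 0.183]
tcp_rot: [-0.071, -0.703, -0.07, 0.704]
force: [-0.4, -0.3, -1.1]
opening: 0.0135
```

```bash
python3 chk.py f 2>/dev/null; python3 -c "
from h import *
print(np.round(env.sense()['dq'],4))"
```

```text
t 11.18 tcp [544.4 215.3 183. ] toolx [-0.001 -0.002 -1.   ] yaw_y -78.61 F [-0.5  0.7 -1. ] open 13.1 q [ 0.65  0.37 -0.19  0.   -1.02  1.12]
delta [-0.   0.  -0.1] roll -0.01
scene
50 15 L [74.4 74.7 82.6 82.7] N [-23.8 -19.6 -14.2  16.7  18.6] slope -74.76 z [50.2 52.6 55. ] z ends [ nan 52.6]
62 82 L [65.9 66.5 96.5 96.8] N [-6.   0.8  6.8  7.9  8.6] slope -14.48 z [70.2 80.9 89.5] z ends [ nan 80.9]
90 184 L [-91.6 -82.4  96.3  96.9] N [-6.3  4.   7.3  8.1  9.2] slope -1.0 z [ 90.7 109.3 119.8] z ends [118.1 105.5]
120 547 L [-94.1 -89.3  96.4  97.2] N [-3.4  6.1  7.8  8.5  9.5] slope -0.24 z [120.4 135.3 149.5] z ends [135.  134.9]
150 548 L [-92.9 -89.4  96.2  96.6] N [-5.1  6.2  7.8  8.7 16.7] slope -0.45 z [150.3 165.1 179.6] z ends [165.3 165.1]
198 158 L [-63.2 -56.7  96.   96.4] N [-6.4 -1.8  4.1  7.9  9.6] slope 1.94 z [198.5 204.6 206.4] z ends [205.  204.4]
top
50 175 L [-79.3 -78.8  77.2  79.4] N [-26.5 -24.  -20.3 -16.  -13.3] slope -0.2 z [50.1 54.8 59.4] z ends [54.7 54.7]
62 24 L [-95.9 -95.9  88.5  89.6] N [-8.5 -8.4 -7.9 -4.9 -0.4] slope 0.16 z [71.3 81.9 89.5] z ends [82.5 82.7]
90 43 L [-95.7 -95.7  92.1  92.8] N [-8.8 -8.3 -8.1 -7.7  3.2] slope 0.32 z [ 91.9 103.2 119.3] z ends [104.5 102. ]
120 49 L [-95.7 -95.7  91.6  93.1] N [-8.7 -8.3 -7.9 -7.5 -2. ] slope 0.52 z [121.4 135.4 149.3] z ends [135.4 136.2]
150 54 L [-95.7 -95.6  89.9  91.2] N [-9.  -8.  -7.6 -6.9  4.1] slope 0.07 z [151.1 165.8 179.6] z ends [164.8 172.1]
198 112 L [-95.4 -95.   93.3  93.7] N [-7.3 -4.6 -0.9  3.3  6.5] slope -0.13 z [199.9 204.7 209.8] z ends [204.7 204.5]
[-0.0004 -0.0016  0.0015  0.0005  0.0008 -0.0008]
```

```bash
python3 -c "
from rig import env
print(env.close_job())"
```

```text
the job is handed in; nothing more can be done
None
```

I lifted the game case out of the phone stand, carried it over the tumbler with its lower edge about 90 mm above the rim, and lowered it over the rack's empty slot. It is held there now, upright and still, and the job is handed in at about 11 s.

**Final checks:**
- **Height:** the lower edge is about 70 mm above the console, so roughly 15 mm above the divider tops. Both cameras put the top edge at about 204.6 mm, which agrees.
- **Centring across the slot:** within about 0.5 mm of the slot's centre in the top view. The side view could only see part of the outer divider at the end. Its last rough reading put the case within about 1 mm.
- **Centring along the slot:** about 1 mm off in the top view. The side view reads about 2 mm the other way, which is within calibration and edge blur.
- **Alignment:** the case is parallel to the slot within about 0.3° and tilted under about 0.5°.
- **Grip and contact:** the opening is steady at 13 mm and the joints are still. The wrist force stayed at about 1–2 N at every check, so there was no sign of contact.
- **Surroundings:** in the pictures viewed during and after the carry, the rack, its cases, the tumbler and the dish were where they started. I did not check them by eye after the last 2 mm correction.

One move command was refused for a missing value. I resent it, and nothing moved in between.

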